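# Shut down the soldering bench in order

## Robot

A 7-joint arm with a two-finger parallel gripper is mounted at the origin on the work surface. World frame = base frame: x ahead of the robot, y to its left, z up, the work surface at z = 0. Lengths are in m, angles in rad, forces in N, time in s.
With the tool pointing down it reaches from about 0.4 to 0.925 m from the base axis. Payload 4.1 kg.
Tool frame: the origin (TCP) lies midway between the tips of the shut fingers; the grasp point (between the pads) lies 19 mm behind it; z points along the fingers, y is the line along which they close (so a half turn about z gives the same grasp; the last joint's range is limited). The gripper opens to 85 mm and grips with 20 to 120 N. Pads are 22 mm wide; open, the fingers measure 114 mm over their backs; the gripper's body (76 mm by 85 mm) begins 54 mm behind the grasp point. The pads swing forward as they close: fully open they stand 13 mm farther back than shut.
Start: joints at [-1.379, 0.398, 0.045, 1.537, -0.019, 1.207, -0.051], TCP at [0.186, 0.623, 0.231] pointing down, gripper open.
Joint ranges: [-2.82, 2.82], [-0.49, 2.23], [-1.37, 1.46], [0, 2.46], [-1.36, 4.5], [0.23, 2], [-2.94, 2.94]. Speed limits (rad/s): [2.57, 2.57, 3.14, 3.14, 3.14, 3.14, 3.14].

## Interface

Orientations are given as a unit quaternion [w, x, y, z].
In Python, from plant import bot, cams, ticket, boxes_of gives the robot as it stands.
- The arm moves only by the tool send_rows, never from a script. Its argument "rows" is a list that holds one entry, the list of rows, each a list of 7 numbers: the turn, a rotation vector about the tool's x, y, z in rad, then the shift along the tool's x, y, z in mm, then the finger opening in mm, from 0 to 85.4. A call has 1 to 8 rows; each row is the pose to reach, as a shift and turn from the pose commanded when the call began, along the tool's axes at that moment; what a row does not reach only later rows make up. A row lasts 1/12 s, in which the tool goes at most 41.7 mm and 7.16 degrees, less where a joint would pass 70% of its speed; a pose out of reach is approached as far as the arm can. A call with a gripper value outside its range is refused whole. The fingers move at their own pace and stop on an object; "squeeze" is the grip in N (left out, the last holds). Time passes only in rows, so rows that repeat a pose let the fingers close. It gives the time, the measured TCP pose, the force, the opening and the grip force at its end, in the units of the state.
- bot.observe(): the state, without advancing time (a new reading comes with each control period).
- cams.camera(name): name is "scene" or "top"; returns a dict with "img" (420x560x3 uint8, red, green, blue), "mtx" (3x3 intrinsics, pixels), "dist" ([k1, k2, p1, p2, k3] as OpenCV has them; the pictures are not rectified), "R" (3x3) and "t" (3): a world point X has camera coordinates R X + t. Camera axes: x right, y down, z forward; pixel columns grow to the right and rows downward; lengths in m; the calibration is good to about 2 mm. A picture is of the moment at which its call begins. There is no depth.
- ticket.sign_off(): hands the job in; it is judged then, once.
Trained networks look in a picture, given as the dict that the camera call returned (one of the last four; its "shot" number tells which), for a name from the list of things; names that differ only in an ending like _2 or _b are one class to them, and where a whole thing is asked for, a point or a joint stands for the part that bears it (a point fixed in the world has none). Each returns a list of dicts, best first, with "score" (0 to 1); they miss things now and then, are a little off and sometimes report something else, mostly with a low value. They report only what shows in the picture. A call takes as long as a camera call. They do not tell look-alikes from the thing itself.
- boxes_of(picture, target): "at" ([x, y, z] in m, in the coordinates of the camera as it stood for that picture, good to about 4 mm: the middle of the surface that is visible of it).
The state is a dict: "t": time; "joint_positions": joint angles; "joint_vel": joint speeds; "joint_efforts": joint torques, N m; "position": TCP position; "orientation": TCP orientation; "wrist_force": force on the tool from outside, world axes, zero at the start; "torque": the same for the moment, N m; "opening": opening from 0.0 (shut) to 1.0 (fully open); "gripper_force": force on a finger pad.
Only numpy, scipy, OpenCV 4.12 (cv2) and the standard library are available. Lean on these libraries where they do the work, as an engineer would, in place of code of your own. Each camera call takes 0.05 s, during which the arm holds its last target. There are 200 camera calls.

## Task

Shut the soldering bench down in this order: press the square standby key on top of the soldering station fully down, then switch off the rocker on the small fume-extraction pod, and last switch off the wide master rocker on the socket block. A rocker is switched off by pressing its raised half, the one on the robot's side, until that half lies flat. Everything is only pressed with the fingertips: leave the round key and the three narrow rockers as they are, do not lift or shove the pod or the block, and do not disturb the tools and parts standing about.

Things in the scene. Friction and masses are not known exactly. Their poses are not given: they have to be found in the camera images.
- station: Soldering station, fixed: ribbed aluminium case 160 (x) by 128 (y) by 85 mm high with a grey front bezel. Origin under its centre; its own -x side (front) faces the robot give or take its yaw. Its upper face carries, near the front, a square standby key at own (-42, +27) mm and a round preset key, 18 mm in diameter, at own (-42, -29) mm; both tops start 95 mm above the table.
- standby_top (a point): Centre of the top face of the square standby key, 22 by 22 mm, which stands 10 mm proud of the station. The point moves with the key.
- standby (a joint): Square standby key, in m: 0 = up, 0.006 = fully down. No spring: about 4 N pushes it straight down and it stays where it is left.
- preset (a joint): Round preset key beside the standby key, same working and travel; to be left up.
- pod: Fume-extraction control pod: loose grey plastic box on rubber, 110 by 110 by 45 mm high, 0.7 kg. Origin under its centre, own -x side towards the robot. One rocker, 20 mm wide (y), with its pivot at own (-22, +22) mm; a loose solder spool 44 mm wide and 36 mm high stands on it about own (+28, -24) mm.
- exhaust_press (a point): Press point of the pod's rocker: on the upper face of its robot-side half, 14 mm from the pivot. On (start): about 60 mm above the table; off: 55 mm. The point moves with the rocker.
- exhaust (a joint): Rocker of the pod, 42 mm long along own x, 20 mm wide. Joint value in rad: 0 = on (robot-side half raised at 0.4 rad, far half flat), 0.4 = off (robot-side half flat, far half raised). No spring: about 4 to 5 N on the press point swings it and it stays where it is left.
- block: Socket block: loose white box on rubber, 112 (x) by 180 (y) by 45 mm high, 0.9 kg, four round sockets along its far half and four rockers in a row along its robot-side half. Origin under its centre, own -x side towards the robot. Rocker pivots at own x = -26 mm; the wide master rocker at own y = +52 mm, the narrow ones (14 mm wide) at own y = -4, -37 and -70 mm.
- master_press (a point): Press point of the master rocker: on the upper face of its robot-side half, 14 mm from the pivot. On (start): about 60 mm above the table; off: 55 mm. The point moves with the rocker.
- master (a joint): Master rocker of the socket block, 42 mm long along own x, 36 mm wide. Joint value in rad: 0 = on (robot-side half raised at 0.4 rad, far half flat), 0.4 = off (robot-side half flat, far half raised). No spring: about 4 to 5 N on the press point swings it and it stays where it is left.
- small0 (a joint): Narrow rocker at own y = -70 mm of the block, of the same working as the master; to be left on (0).
- small1 (a joint): Narrow rocker at own y = -37 mm of the block, of the same working as the master; to be left on (0).
- small2 (a joint): Narrow rocker at own y = -4 mm of the block, of the same working as the master; to be left on (0).
- tin: Loose tin with brass ball on the station behind the keys, 56 mm wide, 39 mm high with the ball; origin under its centre. Bystander.
- spool: Loose solder spool standing on the pod, 44 mm wide, 36 mm high; origin under its centre. Bystander.
- cutters: Side cutters lying flat with orange handles, about 125 mm long, 12 mm high; origin at the pivot. Bystander.
- cells: Black holder with two battery cells, 60 by 34 by 22 mm; origin under its centre. Bystander.
- beaker: Empty glass beaker, 72 mm wide, 85 mm high, towards the back; origin under its centre. Bystander.
- meter: Hand-held multimeter lying flat, 150 by 80 by 44 mm, towards the back; origin under its centre. Bystander.
- iron: Soldering iron in its black stand, 150 by 90 by 135 mm high, towards the back; origin under its centre. Bystander.
There are look-alikes about, which are no part of the job. What is shaped like the station but orange or turquoise is not meant.

How it is judged:
By the outcome, as a careful person would: the job done as asked, in the order asked, and still so for the second after the job is handed in, with the robot touching nothing.
It also fails if it takes over 54 s, if anything falls off the work surface, if the arm or the gripper's body presses on something with over 40 N, if the wrist force passes 120 N, or if a joint passes its speed limit or range.

## Working session

There is one attempt and no reset: what is moved stays moved. The work goes in short steps, Python scripts to look and compute and a tool call to move; the robot and the scene stay as the last step left them, time stands still between calls to the robot, and variables do not carry over. Pictures are saved under pics/ and viewed, at most 10 in all, crops included, and the job is handed in when it is done.

Besides the shell and the picture viewer there is one more tool, called after "Emit:" as name(argument=value, ...), one argument or row to a line, values as JSON. send_rows: Moves the arm, as the interface text tells. Its arguments: {"type":"object","properties":{"rows":{"type":"array"},"squeeze":{"type":"number"}},"required":["rows"]}

```bash
mkdir -p pics
cat > h.py <<'E'
import numpy as np, cv2
from plant import bot, cams, ticket, boxes_of
def W(c,p): return c["R"].T@(np.array(p)-c["t"])
def px(c,X):
    r,_=cv2.Rodrigues(c["R"]); p,_=cv2.projectPoints(np.array(X,float).reshape(-1,1,3),r,np.array(c["t"],float),c["mtx"],np.array(c["dist"],float)); return p.reshape(-1,2)
def ray(c,uv,z):
    n=cv2.undistortPoints(np.array(uv,float).reshape(-1,1,2),c["mtx"],np.array(c["dist"],float)).reshape(-1,2)
    o=-c["R"].T@c["t"]; out=[]
    for a in n:
        d=c["R"].T@np.array([a[0],a[1],1]); out.append(o+d*(z-o[2])/d[2])
    return np.array(out)
def save(c,f): cv2.imwrite("pics/"+f,c["img"][:,:,::-1])
E
python3 - <<'E'
from h import *
np.set_printoptions(precision=3,suppress=True)
print(bot.observe())
for n in("scene","top"):
    c=cams.camera(n); save(c,n+"0.png"); print(n,-c["R"].T@c["t"])
    for t in("station","standby_top","pod","exhaust_press","block","master_press","tin","spool"):
        for b in boxes_of(c,t)[:4]: w=W(c,b["at"]);print(t,round(b["score"],2),w,px(c,w)[0])
E
```

```text
{'t': 0.0, 'joint_positions': array([-1.379,  0.399,  0.045,  1.538, -0.019,  1.207, -0.051]), 'joint_vel': array([ 0.001,  0.   , -0.003,  0.   , -0.   , -0.001,  0.002]), 'joint_efforts': array([  0.   , -47.512,   1.365, -25.423,   0.012,   0.01 ,  -0.   ]), 'position': array([0.186, 0.622, 0.23 ]), 'orientation': array([-0.   ,  0.145,  0.989, -0.001]), 'wrist_force': array([ 0.073, -0.009, -0.322]), 'torque': array([ 0.035, -0.022,  0.004]), 'gripper_force': 0.0, 'opening': 0.9993737851290884}
scene [ 1.159 -0.097  0.929]
station 0.73 [ 0.536 -0.009  0.088] [301.169 237.661]
station 0.6 [ 0.223 -0.291  0.087] [192.013 151.826]
station 0.43 [ 0.476 -0.294  0.058] [184.447 229.344]
standby_top 0.57 [ 0.282 -0.492  0.095] [115.814 166.912]
pod 0.87 [ 0.512 -0.305  0.049] [178.942 243.354]
pod 0.67 [0.481 0.359 0.055] [441.576 222.607]
exhaust_press 0.69 [ 0.47  -0.295  0.057] [184.214 227.875]
exhaust_press 0.52 [0.478 0.359 0.056] [441.177 221.468]
block 0.96 [0.53  0.306 0.048] [425.797 240.531]
master_press 0.53 [0.772 0.222 0.052] [416.603 331.598]
master_press 0.47 [0.479 0.36
[... 249 characters left out ...]
9.636]
station 0.73 [ 0.489 -0.007  0.082] [258.563 194.213]
station 0.64 [ 0.321 -0.492  0.089] [443.297 251.548]
standby_top 0.62 [0.463 0.015 0.097] [250.258 203.343]
standby_top 0.56 [ 0.127 -0.287  0.098] [370.243 329.383]
standby_top 0.52 [ 0.274 -0.49   0.089] [443.76  269.456]
standby_top 0.38 [0.432 0.159 0.024] [200.8   218.886]
pod 0.79 [ 0.483 -0.311  0.041] [368.033 195.47 ]
pod 0.73 [0.475 0.361 0.056] [124.796 204.295]
exhaust_press 0.58 [ 0.471 -0.296  0.057] [363.721 199.174]
block 0.75 [0.512 0.308 0.048] [144.879 191.111]
master_press 0.5 [0.475 0.358 0.056] [125.603 204.258]
tin 0.73 [0.55  0.    0.115] [254.691 169.515]
spool 0.59 [ 0.517 -0.342  0.082] [381.609 180.626]
```

Run:
```python
import cv2
a=cv2.imread("pics/top0.png"); cv2.imwrite("pics/top0b.png",cv2.resize(a,(800,600),interpolation=cv2.INTER_CUBIC))
a=cv2.imread("pics/scene0.png"); cv2.imwrite("pics/scene0b.png",cv2.resize(a,(800,600),interpolation=cv2.INTER_CUBIC))
```

```text
(no output)
```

View pics/top0b.png

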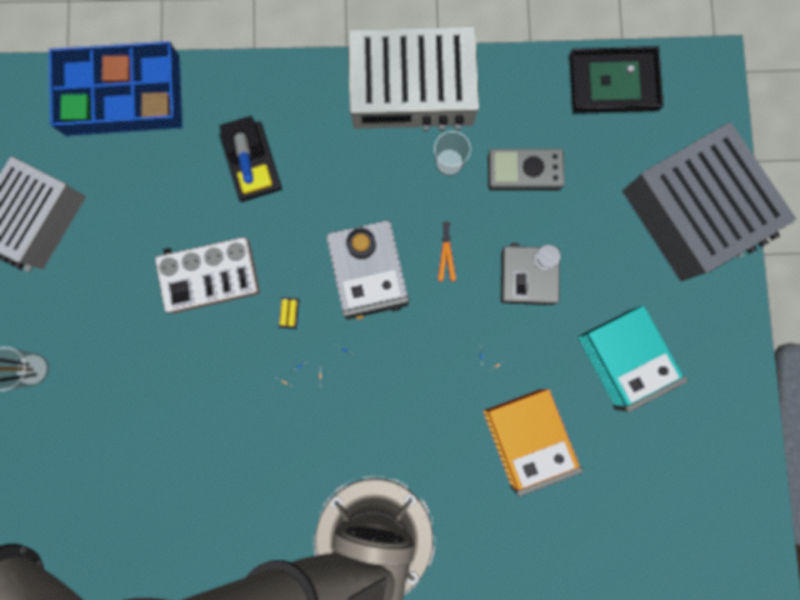

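View pics/scene0b.png

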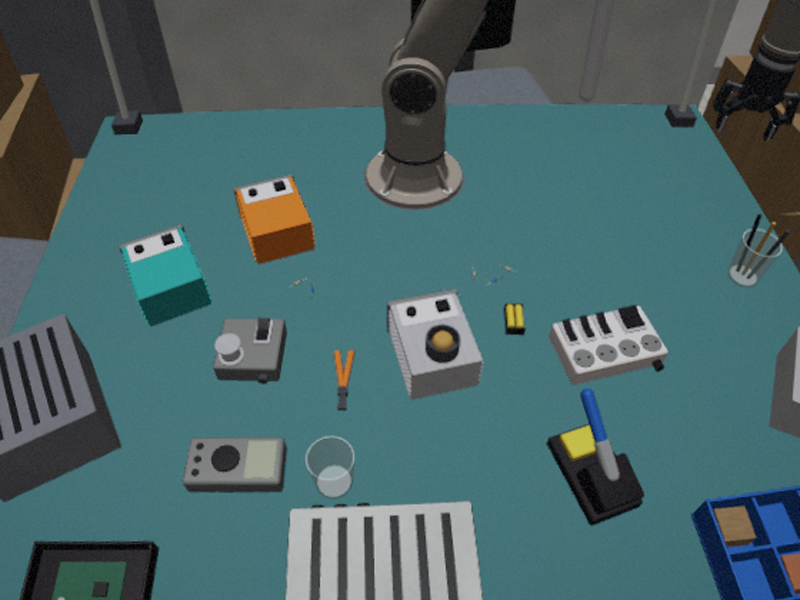

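Three station shapes appear in the top view (800 px): aluminium at (366,265), orange at (532,440) and turquoise at (632,360). The grey aluminium one fits; its square key is at (357,291). The pod's rocker is at (521,283) and the block's master is at (180,290). I'll confirm these in one enlarged composite.

Run:
```python
import cv2,numpy as np
t=cv2.imread("pics/top0.png"); s=cv2.imread("pics/scene0.png")
# 44x50 px crops x6 -> 264x300
f=lambda a,u,v:cv2.resize(a[v-25:v+25,u-22:u+22],(264,300),interpolation=cv2.INTER_CUBIC)
A=np.hstack([f(t,255,200),f(t,364,196),f(t,130,200)])
B=np.hstack([f(s,302,215),f(s,180,235),f(s,437,228)])
cv2.imwrite("pics/crop.png",np.vstack([A,B]))
```

```text
(no output)
```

View pics/crop.png

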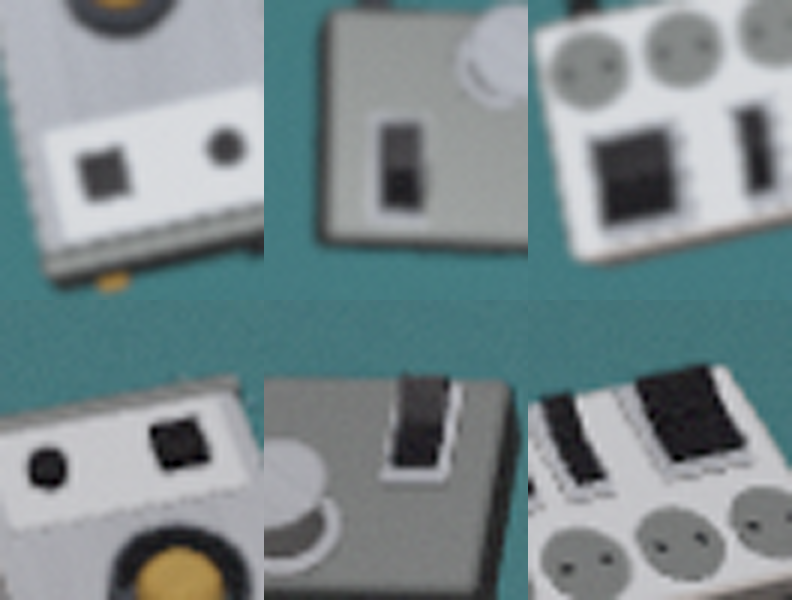

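Run:
```python
from h import *
np.set_printoptions(precision=4,suppress=True)
t=cams.camera("top"); s=cams.camera("scene")
for n,z,a,b in[("key",.095,(250.3,203.8),(310,213.8)),("exh half",.06,(365.2,202.2),(184.8,225.8)),("exh ctr",.055,(365,199),(183.5,230)),("mas ctr",.055,(125.7,204.7),(442,222)),("mas half",.06,(126.2,208.3),(441,219))]:
    print(n,ray(t,[a],z)[0],ray(s,[b],z)[0])
```

```text
key [0.4616 0.0147 0.095 ] [0.4698 0.0178 0.095 ]
exh half [ 0.4618 -0.2988  0.06  ] [ 0.4661 -0.2931  0.06  ]
exh ctr [ 0.4714 -0.2996  0.055 ] [ 0.4754 -0.2963  0.055 ]
mas ctr [0.4742 0.3583 0.055 ] [0.4792 0.3612 0.055 ]
mas half [0.4635 0.3552 0.06  ] [0.4732 0.3588 0.06  ]
```

Emit:
send_rows(
  rows=[
    [[0,0,-0.1,0,-40,0,0],[0,0,-0.2,0,-80,0,0],[0,0,-0.291,0,-120,0,0],[0,0,-0.291,0,-160,0,0],[0,0,-0.291,0,-200,0,0],[0,0,-0.291,-40,-200,0,0],[0,0,-0.291,-80,-200,0,0],[0,0,-0.291,-80,-200,0,0]],
  ],
  squeeze=60,
)

```text
t: 1.67
position: [0.2129, 0.4047, 0.232]
orientation: [0.002, 0.005, 1.0, 0.0]
wrist_force: [1.2, -0.7, 0.4]
opening: -0.001
gripper_force: 0.0
```

Emit:
send_rows(
  rows=[
    [[0,0,0,-35,-20,0,0],[0,0,0,-70,-40,0,0],[0,0,0,-105,-60,0,0],[0,0,0,-135,-88,0,0],[0,0,0,-165,-116,0,0],[0,0,0,-190,-146,0,0],[0,0,0,-215,-178,0,0],[0,0,0,-235,-210,0,0]],
  ],
)

```text
t: 2.33
position: [0.4425, 0.1966, 0.2317]
orientation: [0.001, 0.0, 1.0, 0.0]
wrist_force: [0.3, 0.6, 0.3]
opening: 0.0
gripper_force: 0.0
```

Emit:
send_rows(
  rows=[
    [[0,0,0,-5,-35,0,0],[0,0,0,-10,-70,10,0],[0,0,0,-15,-105,20,0],[0,0,0,-18,-140,30,0],[0,0,0,-18,-170,50,0],[0,0,0,-18,-179,80,0],[0,0,0,-18,-179,100,0],[0,0,0,-18,-179,100,0]],
  ],
)

```text
t: 3.0
position: [0.4556, 0.0179, 0.1281]
orientation: [-0.004, 0.001, 1.0, -0.001]
wrist_force: [-0.7, 0.5, 0.2]
opening: -0.001
gripper_force: 0.0
```

Run:
```python
from h import *
c=cams.camera("scene");d=cams.camera("top");print(bot.observe()["position"])
p=bot.observe()["position"]; print(px(c,[p,[.466,.016,.095]]),px(d,[p,[.466,.016,.095]]))
f=lambda c,u,v:cv2.resize(c["img"][v-37:v+38,u-25:u+25],(400,600),interpolation=cv2.INTER_CUBIC)[:,:,::-1]
cv2.imwrite("pics/near1.png",np.hstack([f(c,310,205),f(d,250,200)]))
```

```text
[0.45881651 0.01946863 0.131413  ]
[[311.16053022 200.54878348]
 [309.12396368 212.62225605]] [[247.60109171 203.06844501]
 [249.77492479 202.18560421]]
```

View pics/near1.png

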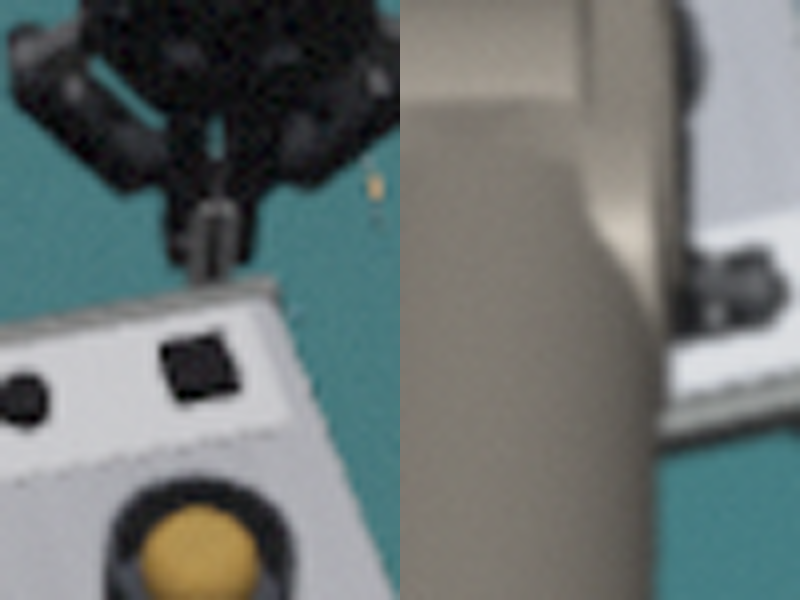

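Left: the shut fingertip is at scene (311,202), and the square key of the aluminium station is just below it at (310,214). The offset agrees with the estimate to within about 2 mm, so I press.

Emit:
send_rows(
  rows=[
    [[0,0,0,-5,-1,15,0],[0,0,0,-5,-1,28,0],[0,0,0,-5,-1,33,0],[0,0,0,-5,-1,36,0],[0,0,0,-5,-1,38,0],[0,0,0,-5,-1,40,0],[0,0,0,-5,-1,41,0],[0,0,0,-5,-1,41,0]],
  ],
)

```text
t: 3.77
position: [0.4646, 0.0189, 0.091]
orientation: [0.001, -0.0, 1.0, 0.001]
wrist_force: [-0.5, 2.0, 3.6]
opening: 0.003
gripper_force: 1.8
```

Emit:
send_rows(
  rows=[
    [[0,0,0,0,0,1,0],[0,0,0,0,0,1,0],[0,0,0,0,0,2,0],[0,0,0,0,0,2,0]],
  ],
)

```text
t: 4.1
position: [0.4646, 0.0189, 0.0889]
orientation: [0.001, -0.0, 1.0, 0.001]
wrist_force: [-0.1, 2.3, 7.1]
opening: 0.002
gripper_force: 3.7
```

Emit:
send_rows(
  rows=[
    [[0,0,0,0,0,1,0],[0,0,0,0,0,1,0],[0,0,0,0,0,1.5,0],[0,0,0,0,0,1.5,0],[0,0,0,0,0,2,0],[0,0,0,0,0,2,0]],
  ],
)

```text
t: 4.6
position: [0.4646, 0.0189, 0.0886]
orientation: [0.0, -0.0, 1.0, 0.001]
wrist_force: [-6.6, 2.9, 24.1]
opening: 0.003
gripper_force: 12.2
```

Emit:
send_rows(
  rows=[
    [[0,0,0,0,0,-20,0],[0,0,0,0,0,-60,0],[0,0,0,0,-30,-80,0],[0,0,0,0,-70,-80,0],[0,0,0,0,-110,-80,0],[0,0,0,0,-150,-80,0],[0,0,0,0,-190,-80,0],[0,0,0,0,-230,-80,0]],
  ],
)

```text
t: 5.27
position: [0.4627, -0.2138, 0.1659]
orientation: [-0.0, -0.0, 1.0, -0.0]
wrist_force: [0.8, -0.1, 0.2]
opening: 0.002
gripper_force: 0.0
```

Emit:
send_rows(
  rows=[
    [[0,0,0,2,-40,0,0],[0,0,0,4,-70,20,0],[0,0,0,7,-85,50,0],[0,0,0,7,-85,70,0],[0,0,0,7,-85,70,0],[0,0,0,7,-85,70,0]],
  ],
)

```text
t: 5.77
position: [0.4554, -0.2964, 0.0951]
orientation: [-0.002, 0.0, 1.0, 0.001]
wrist_force: [-0.3, 0.9, 0.4]
opening: -0.003
gripper_force: 0.0
```

Run:
```python
from h import *
c=cams.camera("scene");d=cams.camera("top");p=bot.observe()["position"]; print(p)
print(px(c,[p,[.459,-.298,.060]]),px(d,[p,[.459,-.298,.060]]))
f=lambda c,u,v:cv2.resize(c["img"][v-37:v+38,u-25:u+25],(400,600),interpolation=cv2.INTER_CUBIC)[:,:,::-1]
cv2.imwrite("pics/near2.png",np.hstack([f(c,184,215),f(c,310,215)]))
```

```text
[ 0.45761997 -0.29662666  0.09718762]
[[181.29093874 213.69049983]
 [183.09478985 223.62972329]] [[366.99525771 201.90572094]
 [364.97294102 203.23335229]]
```

View pics/near2.png

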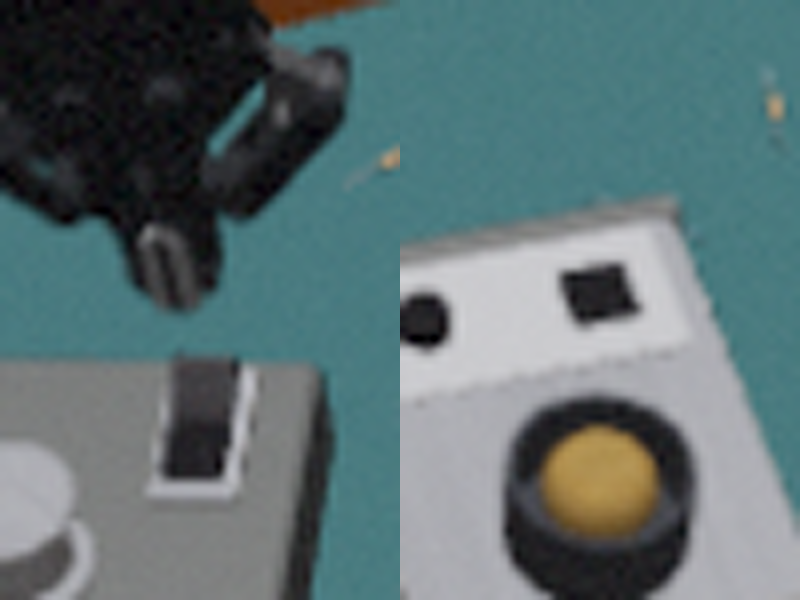

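Left: the fingertip is at scene (182,216), straight above the raised half of the pod's rocker at (185,226). Right: the standby key is down, its dark side having shrunk. Pressing the rocker next.

Emit:
send_rows(
  rows=[
    [[0,0,0,-1,2,12,0],[0,0,0,-1,2,24,0],[0,0,0,-1,2,31,0],[0,0,0,-1,2,34,0],[0,0,0,-1,2,36,0],[0,0,0,-1,2,38,0],[0,0,0,-1,2,40,0],[0,0,0,-1,2,40,0]],
  ],
)

```text
t: 6.53
position: [0.4577, -0.2947, 0.056]
orientation: [-0.0, -0.0, 1.0, -0.0]
wrist_force: [0.7, 0.1, 0.0]
opening: 0.001
gripper_force: 0.0
```

Emit:
send_rows(
  rows=[
    [[0,0,0,0,0,1,0],[0,0,0,0,0,1,0],[0,0,0,0,0,2,0],[0,0,0,0,0,2,0]],
  ],
)

```text
t: 6.87
position: [0.4582, -0.2952, 0.055]
orientation: [0.0, -0.0, 1.0, -0.0]
wrist_force: [-2.6, 2.5, 6.3]
opening: -0.001
gripper_force: 3.6
```

Emit:
send_rows(
  rows=[
    [[0,0,0,0,0,1,0],[0,0,0,0,0,1,0],[0,0,0,0,0,1.5,0],[0,0,0,0,0,1.5,0],[0,0,0,0,0,1.5,0]],
  ],
)

```text
t: 7.28
position: [0.4582, -0.2952, 0.0549]
orientation: [0.001, 0.0, 1.0, 0.0]
wrist_force: [-5.3, 3.1, 18.2]
opening: -0.001
gripper_force: 9.0
```

Emit:
send_rows(
  rows=[
    [[0,0,0,0,0,-20,0],[0,0,0,0,0,-60,0],[0,0,0,0,20,-95,0],[0,0,0,0,55,-115,0],[0,0,0,0,95,-115,0],[0,0,0,0,135,-115,0],[0,0,0,0,175,-115,0],[0,0,0,0,215,-115,0]],
  ],
)

```text
t: 7.95
position: [0.4583, -0.078, 0.1682]
orientation: [0.001, 0.0, 1.0, 0.0]
wrist_force: [1.0, 0.0, -0.2]
opening: 0.002
gripper_force: 0.0
```

Emit:
send_rows(
  rows=[
    [[0,0,0,0,40,0,0],[0,0,0,0,80,0,0],[0,0,0,0,120,0,0],[0,0,0,0,160,0,0],[0,0,0,0,200,0,0],[0,0,0,0,240,0,0],[0,0,0,0,280,0,0],[0,0,0,0,320,0,0]],
  ],
)

```text
t: 8.62
position: [0.458, 0.2426, 0.168]
orientation: [0.001, -0.0, 1.0, 0.001]
wrist_force: [0.9, -0.5, 0.7]
opening: 0.0
gripper_force: 0.0
```

Emit:
send_rows(
  rows=[
    [[0,0,-0.1,-2,40,0,0],[0,0,-0.2,-4,80,15,0],[0,0,-0.23,-4,105,35,0],[0,0,-0.23,-4,117,60,0],[0,0,-0.23,-4,117,75,0],[0,0,-0.23,-4,117,75,0],[0,0,-0.23,-4,117,75,0]],
  ],
)

```text
t: 9.2
position: [0.4617, 0.3567, 0.0922]
orientation: [-0.0, -0.115, 0.993, -0.001]
wrist_force: [0.5, -1.1, 0.4]
opening: -0.002
gripper_force: 0.0
```

Run:
```python
from h import *
c=cams.camera("scene");p=bot.observe()["position"]; print(p,bot.observe()["orientation"])
print(px(c,[p,[.462,.3575,.060]]))
f=lambda c,u,v:cv2.resize(c["img"][v-37:v+38,u-25:u+25],(400,600),interpolation=cv2.INTER_CUBIC)[:,:,::-1]
cv2.imwrite("pics/near3.png",np.hstack([f(c,441,213),f(c,184,230)]))
```

```text
[0.46264444 0.35690312 0.09340583] [ 7.10809458e-04 -1.14265422e-01  9.93449993e-01  1.36305316e-04]
[[442.83974315 207.4594851 ]
 [439.32806817 215.66455719]]
```

View pics/near3.png

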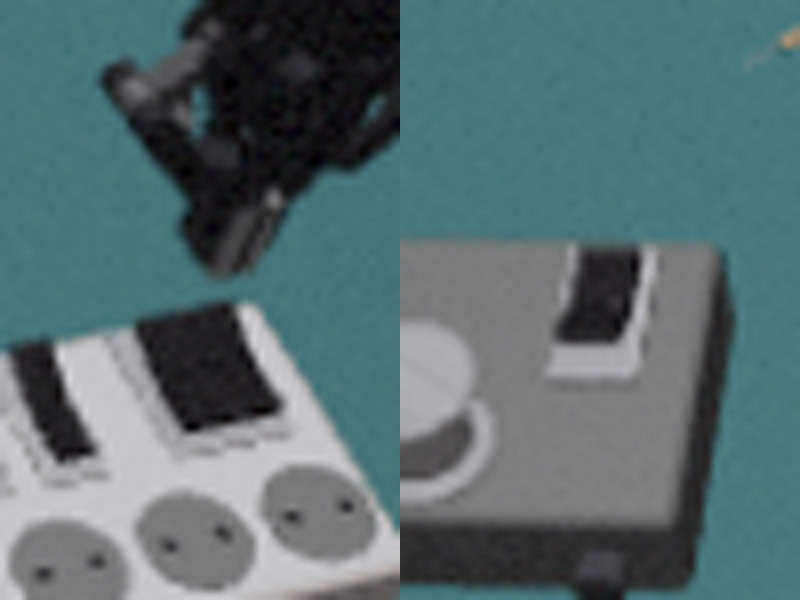

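Right: the pod's rocker has swung, with its far half now raised. Left: the fingertip is at scene (444,210), and its landing point falls at crop (199,335), on the raised robot-side half of the master rocker. Pressing straight down.

Emit:
send_rows(
  rows=[
    [[0,0,0,0,0,12,0],[0,0,0,0,0,23,0],[0,0,0,0,0,29,0],[0,0,0,0,0,32,0],[0,0,0,0,0,34,0],[0,0,0,0,0,36,0],[0,0,0,0,0,38,0],[0,0,0,0,0,38,0]],
  ],
)

```text
t: 9.92
position: [0.4615, 0.3572, 0.0551]
orientation: [-0.0, -0.115, 0.993, 0.0]
wrist_force: [-2.6, -0.4, 2.7]
opening: -0.002
gripper_force: 1.5
```

Emit:
send_rows(
  rows=[
    [[0,0,0,0,0,1,0],[0,0,0,0,0,1,0],[0,0,0,0,0,2,0],[0,0,0,0,0,2,0]],
  ],
)

```text
t: 10.25
position: [0.4617, 0.3573, 0.0549]
orientation: [-0.0, -0.115, 0.993, 0.0]
wrist_force: [-6.9, -4.0, 16.2]
opening: -0.001
gripper_force: 8.4
```

Bottomed out; I'll lift clear and check all three.

Emit:
send_rows(
  rows=[
    [[0,0,0,0,0,-20,0],[0,0,0,0,0,-60,0],[0,0,0,0,0,-100,0],[0,0,0,20,0,-135,0],[0,0,0,40,0,-150,0],[0,0,0,40,0,-150,0],[0,0,0,40,0,-150,0]],
  ],
)

```text
t: 10.83
position: [0.4232, 0.3491, 0.2039]
orientation: [0.002, -0.115, 0.993, 0.002]
wrist_force: [-0.6, 0.2, -0.3]
opening: -0.0
gripper_force: 0.0
```

Run:
```python
from h import *
c=cams.camera("scene");print(bot.observe()["wrist_force"],bot.observe()["t"])
o=cv2.imread("pics/scene0.png")[:,:,::-1]
f=lambda a,u,v:cv2.resize(a[v-25:v+25,u-22:u+22],(264,300),interpolation=cv2.INTER_CUBIC)[:,:,::-1]
P=[(302,215),(180,235),(437,228)]
cv2.imwrite("pics/fin.png",np.vstack([np.hstack([f(a,*p) for p in P]) for a in(o,c["img"])]))
```

```text
[ 0.26488741 -0.87088271 -0.35007941] 10.8833
```

View pics/fin.png

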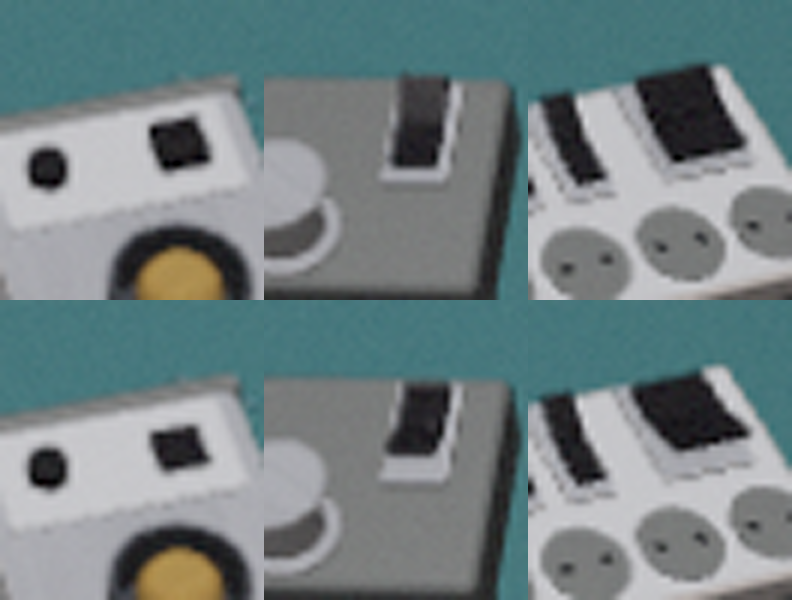

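Comparing before (top row) with after (bottom row): the standby key has sunk, and both rockers have flipped with their far halves raised. The round key, the narrow rockers, the pod, the block and the bystanders have not moved.

```bash
python3 -c "
from plant import ticket
print(ticket.sign_off())"
```

```text
the job is handed in; nothing more can be done
None
```

The job is handed in at about 11 s: the standby key is pressed fully down, then the pod rocker and last the master rocker are switched off. The closing picture shows the round key, the narrow rockers and everything else in view where they were.

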